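# Clamp a bamboo blank in the shaving board with the travelling feed knob

## Task

Lay the long bamboo blank flat and lengthwise on the middle of the shaving board, between the sliding jaw and the end stop, and let go of it. Then turn the carriage's feed knob clockwise, following it as the carriage carries it along, until the blank is clamped end to end with at least 6 N, but never squeeze it with more than 25 N, which would crush its ends. Let go of the knob and leave the short off-cut, the knife and the pliers where they are.

Things in the scene. Friction and masses are not known exactly. Their poses are not given: they have to be found in the camera images.
- board: Shaving board fixed on the bench: hardwood bed 100 wide (x) by 290 long (y -137.5 to +152.5) by 20 thick. Origin on the bench under the bed's middle line; z up; the bed's top is at z = 20. The blank must lie along y, on the line x = 0. The carriage with jaw and knob is at the +y end, the end stop at the -y end.
- endstop: Dark steel stop block fixed on the board's -y end, 60 (x) by 22 (y) by 32 high; origin under its centre, on the bed's top; axes as the board. Its face (y = +11) carries a rigid steel pad 26 wide, 18 high, centred 12 above the bed, on an adjusting screw: the pad's front stands 6 to 14 out from the block's face, set differently each time and not measured.
- carriage: Aluminium carriage 68 wide (x), 92 long, 22 high, sliding on the bed towards board -y (travel 27), with a steel jaw plate 50 wide, 24 high at its -y end. Origin on the bed's top under the knob's axis; axes as the board. The jaw's flat face is at y = -55. At the start the gap from jaw face to stop pad is 124 to 132. The knob's friction stops it from being pushed along.
- jaw_face (a point): Centre of the jaw's flat face, 12 above the bed; axes as the board. The jaw plate is backed by stiff rubber that gives 1 mm per 8 N, up to 3.5: once the blank bears on the stop pad, the squeeze rises by about 70 N per rad of the knob, and each newton adds 0.009 N m to the knob's torque. Merely shoving the blank along takes under 1 N.
- knob_grip (a point): Point on the feed knob's vertical axis at the height to grip it (35 above the carriage's top, 77 above the bench). Black knob: a disc of diameter 44, 8 high, with an upright wing 44 long (this point's x), 14 thick (its y), 44 high; the wing's top is 17 above this point, its foot 27 below. The point turns with the knob and travels with the carriage.
- feed_knob (a joint): Angle of the feed knob, rad: 0 at the start, grows clockwise seen from above, to 3.1. Each radian carries the carriage, with the knob on it, 9 mm towards board -y. Clamping the blank takes 1.6 to 2.7 rad, so the knob must be re-gripped. Its friction, a steady 0.2 N m either way, keeps it where it is left and holds the clamp.
- blank_mid (a point): Centre of the bamboo blank, a pale straight-edged bar with two darker node rings, 28 wide (its x), 110 long (its y), 24 high (its z), about 60 g, lying loose on the bench. Either end may face the jaw.
- blank: The same blank; origin at the centre of its underside.
- offcut: Bystander: short off-cut of the same bamboo, 28 by 50 by 24 high, origin under its centre. Leave it.
- knife: Bystander: bamboo splitting knife, blade 160 by 42 by 5 along +x, round wooden handle 130 long of diameter 26 along -x; origin where they meet. Leave it.
- pliers: Bystander: pliers with red handles, about 160 long, origin at the pivot. Leave them.
Things that resemble listed ones, but are neither listed nor needed, are in the scene too. Leave any yellow look-alike of the blank alone.

How it is judged:
On the way, in this order (a step that is already met when the one before it is completed fails the run):
1. the blank lies flat and lengthwise on the middle of the board, between jaw and stop, let go and not yet clamped (x of blank_mid in the frame of board between -0.012 and 0.012 m and z of blank_mid in the frame of board between 0.028 and 0.036 m and angle between the y axis of blank_mid and the y axis of board, either way round below 0.15 rad and angle between the z axis of blank_mid and the z axis of board, either way round below 0.1 rad and contact force between the fingers and blank below 0.1 N and linear speed of blank below 0.01 m/s and contact force between blank and carriage below 2 N), for 0.2 s.
2. the blank is squeezed end to end between jaw and stop with more than 6 N, by a turn of the knob (contact force between blank and endstop above 6 N and contact force between blank and carriage above 6 N and value of joint feed_knob above 1 rad), for 0.1 s.
At the end, for the whole second after the job is handed in: The blank lies flat on the board, within 12 mm of its middle line and 0.15 rad of its direction, clamped end to end between jaw and stop pad with more than 6 N, at rest, with blank and knob released (all of step 2 and x of blank_mid in the frame of board between -0.012 and 0.012 m and z of blank_mid in the frame of board between 0.028 and 0.036 m and angle between the y axis of blank_mid and the y axis of board, either way round below 0.15 rad and angle between the z axis of blank_mid and the z axis of board, either way round below 0.1 rad and contact force between the fingers and blank below 0.1 N and linear speed of blank below 0.005 m/s); the robot touches nothing.
It fails at once if the blank is crushed: squeezed by the jaw or against the stop with more than 25 N (contact force between blank and carriage above 25 N or contact force between blank and endstop above 25 N).
It fails at once if a bystander (off-cut, knife or pliers) is shifted by more than 20 mm (distance of any of offcut, knife, pliers from where it was at the start of the episode above 0.02 m).
It also fails if it takes over 72 s, if anything falls off the work surface, if the arm or the gripper's body presses on something with over 40 N, if the wrist force passes 120 N, or if a joint passes its speed limit or range.

## Robot

A 7-joint arm with a two-finger parallel gripper is mounted at the origin on the work surface. World frame = base frame: x ahead of the robot, y to its left, z up, the work surface at z = 0. Lengths are in m, angles in rad, forces in N, time in s.
With the tool pointing down it reaches from about 0.4 to 0.925 m from the base axis. Payload 4.1 kg.
Tool frame: the origin (TCP) lies at the very end of the fingers, on their centre line; the grasp point (between the pads) lies 19 mm behind it; z points along the fingers, y is the line along which they close (so a half turn about z gives the same grasp; the last joint's range is limited). The gripper opens to 85 mm and grips with 20 to 120 N. Pads are 22 mm wide; open, the fingers measure 114 mm over their backs; the gripper's body (76 mm by 85 mm) begins 54 mm behind the grasp point. The pads swing forward as they close: fully open they stand 13 mm farther back than shut.
Start: joints at [-1.391, 0.398, 0.045, 1.537, -0.019, 1.207, -0.051], TCP at [0.179, 0.625, 0.231] pointing down, gripper open.
Joint ranges: [-2.82, 2.82], [-0.49, 2.23], [-1.37, 1.46], [0, 2.46], [-1.36, 4.5], [0.23, 2], [-2.94, 2.94]. Speed limits (rad/s): [2.57, 2.57, 3.14, 3.14, 3.14, 3.14, 3.14].

## Interface

Orientations are given as a 3x3 rotation matrix whose columns are the frame's x, y, z axes.
In Python, from workcell import r, imaging, workorder gives the robot as it stands.
- The arm moves only by the tool jog_arm, never from a script. Its argument "commands" is a list of rows, each an object with "travel": the shift along the world's x, y, z in mm, a list of three; "twist": the turn, a rotation vector about the world's x, y, z in degrees, a list of three. A call has exactly 8 rows; each row shifts and turns the commanded pose from where the row before left it; what a row does not reach is not made up. A row lasts 1/12 s, in which the tool goes at most 41.7 mm and 7.16 degrees, less where a joint would pass 70% of its speed; a pose out of reach is approached as far as the arm can. A call with a gripper value outside its range is refused whole. "claw" is the finger opening in mm, from 0 to 85.4, set as the call begins (left out, the last holds). The fingers move at their own pace and stop on an object; "squeeze" is the grip in N (left out, the last holds). Time passes only in rows, so rows that do not move let the fingers close, or fill a call up. It gives the time, the measured TCP pose, the force, the opening and the grip force at its end, in the units of the state.
- r.sense(): the state, without advancing time (a new reading comes with each control period).
- imaging.grab_frame(name): name is "side" or "top" or "wrist"; returns the picture (480x640x3 uint8, blue, green, red); there is no depth.
- imaging.get_calibration(name): a dict with "fov_y" (degrees; the focal length in pixels is half the picture's height over the tangent of half this angle, whatever the lens; pixels are square), "cx", "cy" (the principal point, pixels), "k1" (the pictures are not rectified: a ray, as slopes to the right and down, at radius r is drawn at 1 + k1 r^2 times it, then the intrinsics apply), "extrinsics" (4x4, takes a point from world to camera coordinates). Camera axes: x right, y up, looking along -z (the intrinsics and any distortion apply to the point x, -y, -z); pixel columns grow to the right and rows downward; lengths in m; the calibration is good to about 2 mm. A picture is of the moment at which its call begins: read the wrist's pose just before it. get_calibration takes no time and is no camera call; for the wrist camera it gives the pose at the moment of the call.
- workorder.sign_off(): hands the job in; it is judged then, once.
The state is a dict: "time_s": time; "q": joint angles; "joint_velocities": joint speeds; "joint_efforts": joint torques, N m; "ee_pos": TCP position; "tcp_rot": TCP orientation; "contact_force": force on the tool from outside, world axes, zero at the start; "ft_torque": the same for the moment, N m; "opening": finger opening in m; "grasp_force": force on a finger pad.
Only numpy, scipy, OpenCV 4.12 (cv2) and the standard library are available. Lean on these libraries where they do the work, as an engineer would, in place of code of your own. Each camera call takes 0.05 s, during which the arm holds its last target. There are 200 camera calls.

## Working session

There is one attempt and no reset: what is moved stays moved. The work goes in short steps, Python scripts to look and compute and a tool call to move; the robot and the scene stay as the last step left them, time stands still between calls to the robot, and variables do not carry over. Pictures are saved under pics/ and viewed, at most 10 in all, crops included, and the job is handed in when it is done.

Besides the shell and the picture viewer there is one more tool, called after "Call:" as name(argument=value, ...) on one line, values as JSON. jog_arm: Moves the arm, as the interface text tells. Its arguments: {"type":"object","properties":{"commands":{"type":"array","items":{"type":"object","properties":{"travel":{"type":"array","items":{"type":"number"}},"twist":{"type":"array","items":{"type":"number"}}}}},"claw":{"type":"number"},"squeeze":{"type":"number"}},"required":["commands"]}

```bash
mkdir -p pics; ls; cat > h.py <<'E'
import numpy as np, cv2
from workcell import r, imaging, workorder
def grab(n,f):
    c=imaging.get_calibration(n); im=imaging.grab_frame(n); cv2.imwrite('pics/'+f,im); np.save('pics/'+f+'.npy',np.array([c],dtype=object)); return im,c
def load(f): return cv2.imread('pics/'+f), np.load('pics/'+f+'.npy',allow_pickle=True)[0]
def K(c):
    f=240/np.tan(np.radians(c['fov_y'])/2); return np.array([[f,0,c['cx']],[0,f,c['cy']],[0,0,1.]])
def ray(c,uv):
    uv=np.array(uv,float).reshape(-1,1,2)
    s=cv2.undistortPoints(uv,K(c),np.array([c['k1'],0,0,0.]))[:,0]
    T=np.array(c['extrinsics']); R=T[:3,:3]; o=-R.T@T[:3,3]
    return o,np.c_[s[:,0],-s[:,1],-np.ones(len(s))]@R
def onz(c,uv,z):
    o,d=ray(c,uv); return o+d*((z-o[2])/d[:,2])[:,None]
def proj(c,P):
    T=np.array(c['extrinsics']); p=np.atleast_2d(P)@T[:3,:3].T+T[:3,3]
    return cv2.projectPoints(np.c_[p[:,0],-p[:,1],-p[:,2]],np.zeros(3),np.zeros(3),K(c),np.array([c['k1'],0,0,0.]))[0][:,0]
E
python3 - <<'E'
from h import *
for n in('top','side'):
    im,c=grab(n,n+'0.png'); print(n,c)
E
```

```text
pics
top {'fov_y': 55.58538327941, 'cx': 317.7139204321695, 'cy': 234.9055463247141, 'k1': -0.062387958776322194, 'extrinsics': array([[-1.50944870e-02, -9.99885600e-01, -9.71707612e-04,
         9.02300832e-02],
       [ 9.84728640e-01, -1.50342322e-02,  1.73445893e-01,
        -5.69938910e-01],
       [-1.73440659e-01,  1.66120845e-03,  9.84842921e-01,
        -1.05969081e+00],
       [ 0.00000000e+00,  0.00000000e+00,  0.00000000e+00,
         1.00000000e+00]])}
side {'fov_y': 49.53398324039892, 'cx': 320.94032862122043, 'cy': 239.68004869579966, 'k1': 0.03802285753249635, 'extrinsics': array([[ 0.77239031, -0.63509858,  0.00793805, -0.37252671],
       [ 0.30443601,  0.38115803,  0.87294746, -0.27495393],
       [-0.55743334, -0.67183953,  0.48774964, -0.99352619],
       [ 0.        ,  0.        ,  0.        ,  1.        ]])}
```

View pics/top0.png

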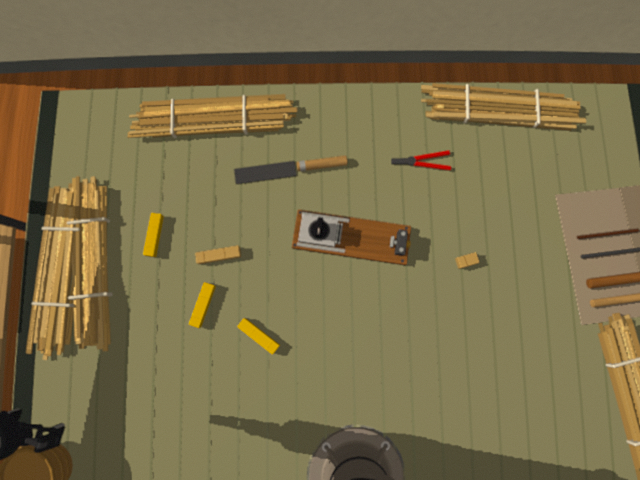

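View pics/side0.png

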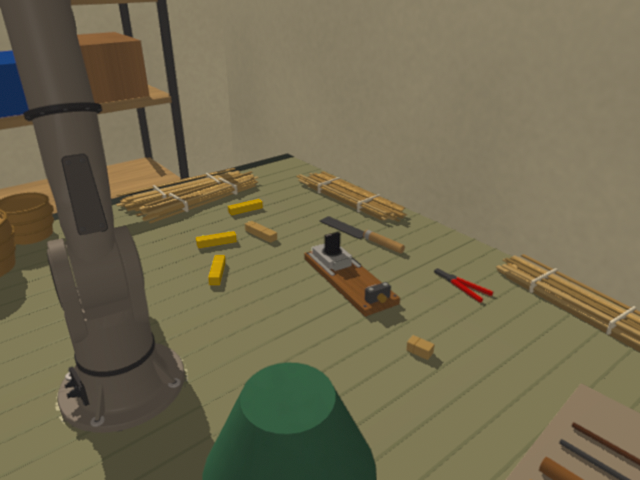

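Candidates in the top view are the pale bar with node rings at (218,255), the short off-cut at (468,260), and yellow look-alikes at (152,235), (202,305) and (258,336). The pale bar matches the blank. The board runs from (297,230) to (410,245), with the knob at (319,230) and the stop at (400,242).

```bash
python3 - <<'E'
from h import *
im,c=load('top0.png'); hsv=cv2.cvtColor(im,cv2.COLOR_BGR2HSV)
for p in[(210,256),(230,254),(200,257),(152,235),(180,280),(370,240),(302,215),(380,255)]: print(p,hsv[p[1],p[0]])
a=cv2.resize(im[225:285,170:270],None,fx=4,fy=4,interpolation=cv2.INTER_CUBIC)
b=cv2.resize(im[200:275,285:425],None,fx=5,fy=5,interpolation=cv2.INTER_CUBIC)
o=np.zeros((600,700,3),np.uint8); o[:240,:400]=a; o[225:,:][:0]; 
o[240:600,:]=b[:360]; cv2.imwrite('pics/crop1.png',o)
E
```

```text
(210, 256) [ 19 152 183]
(230, 254) [ 19 152 185]
(200, 257) [ 19 149 185]
(152, 235) [ 23 255 210]
(180, 280) [ 26  92 133]
(370, 240) [ 15 186 129]
(302, 215) [ 18  38 180]
(380, 255) [ 15 190 133]
```

View pics/crop1.png

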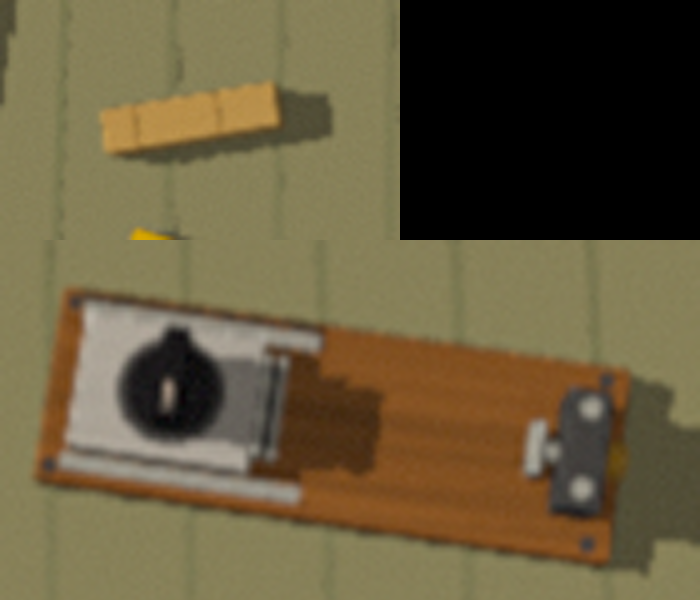

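The crop confirms the pale, two-ringed bar as the blank at (218,255). On the board the jaw's dark face is at about (340,232), the stop pad at about (392,242), and the wing lies roughly across the board.

```bash
python3 - <<'E'
from h import *
im,c=load('top0.png'); hsv=cv2.cvtColor(im,cv2.COLOR_BGR2HSV)
def rect(m,x0,y0,x1,y1,z,exp):
    k=np.zeros_like(m);k[y0:y1,x0:x1]=m[y0:y1,x0:x1]
    cn=max(cv2.findContours(cv2.morphologyEx(k,cv2.MORPH_CLOSE,np.ones((exp,exp))),0,1)[0],key=cv2.contourArea)
    P=onz(c,cn[:,0],z)
    rr=cv2.minAreaRect((P[:,:2]*1000).astype(np.float32)); print(rr, cv2.boxPoints(rr).round(1).tolist())
rect(cv2.inRange(hsv,(16,125,120),(21,190,255)),180,235,260,275,.024,3)
rect(cv2.inRange(hsv,(10,170,70),(17,255,255)),285,200,425,275,.02,3)
print(r.sense()['tcp_rot'], r.sense()['ee_pos'])
w=imaging.get_calibration('wrist'); print(w)
# stop pad top centre (z=20+21) ; jaw face top z=20+24; wing top z=94
cr=lambda x,y:(285+x/5,200+(y-240)/5)
print(onz(c,[cr(540,422),cr(528,473)],.041), onz(c,[cr(288,360),cr(275,458)],.044), onz(c,[cr(178,330),cr(168,400)],.094),onz(c,[cr(118,390),cr(225,390)],.05))
E
```

```text
((531.2899169921875, 332.33831787109375), (28.582069396972656, 109.50566864013672), 8.73452091217041) [[508.8999938964844, 384.29998779296875], [525.5, 276.1000061035156], [553.7000122070312, 280.3999938964844], [537.0999755859375, 388.6000061035156]]
((570.3984375, -3.9004364013671875), (284.00799560546875, 97.89488220214844), 80.55803680419922) [[498.79998779296875, -136.0], [595.4000244140625, -152.0], [642.0, 128.10000610351562], [545.4000244140625, 144.1999969482422]]
[[-9.61424778e-01  2.75067679e-01 -4.09609408e-04]
 [ 2.75067969e-01  9.61423174e-01 -1.75842785e-03]
 [-8.98786906e-05 -1.80326654e-03 -9.99998370e-01]] [0.17865296 0.62435781 0.23035627]
{'fov_y': 61.82875583545484, 'cx': 321.4797060202923, 'cy': 235.56419378253275, 'k1': -0.08911987744555702, 'extrinsics': array([[ 0.27558391,  0.96127529, -0.0018228 , -0.64851146],
       [-0.92398283,  0.26436868, -0.27634205,  0.03586134],
       [-0.2651589 ,  0.07783966,  0.96105762, -0.37853932],
       [ 0.        ,  0.        ,  0.        ,  1.        ]])}
[[ 0.56624451 -0.1034851   0.041     ]
 [ 0.54099892 -0.09648609  0.041     ]] [[0.59858163 0.01992077 0.044     ]
 [0.54988724 0.02747088 0.044     ]] [[0.60376455 0.07424033 0.094     ]
 [0.57034115 0.07946461 0.094     ]] [[0.58371386 0.10363085 0.05      ]
 [0.58291607 0.05139729 0.05      ]]
```

Call:
jog_arm(commands=[{"travel":[22,-18,-3],"twist":[0,0,-5]},{"travel":[22,-18,-3],"twist":[0,0,-5]},{"travel":[22,-18,-3],"twist":[0,0,-5]},{"travel":[22,-18,-3],"twist":[0,0,-5]},{"travel":[22,-18,-3],"twist":[0,0,-5]},{"travel":[22,-18,-3],"twist":[0,0,-5]},{"travel":[22,-18,-3],"twist":[0,0,-5]},{"travel":[22,-18,-3],"twist":[0,0,-5]}], claw=85)

```text
time_s: 0.77
ee_pos: [0.3556, 0.4796, 0.2068]
tcp_rot: [[-0.556, 0.831, -0.0], [0.831, 0.556, -0.001], [-0.0, -0.001, -1.0]]
contact_force: [0.0, 0.5, 1.3]
opening: 0.0851
grasp_force: 0.0
```

Call:
jog_arm(commands=[{"travel":[22,-18,-3],"twist":[0,0,-5]},{"travel":[22,-18,-3],"twist":[0,0,-5]},{"travel":[22,-18,-3],"twist":[0,0,-5]},{"travel":[22,-18,-3],"twist":[0,0,-5]},{"travel":[22,-18,-3],"twist":[0,0,-5]},{"travel":[22,-18,-3],"twist":[0,0,0]},{"travel":[22,-18,-3],"twist":[0,0,0]},{"travel":[22,-18,-3],"twist":[0,0,0]}])

```text
time_s: 1.43
ee_pos: [0.5314, 0.3359, 0.1827]
tcp_rot: [[-0.157, 0.988, -0.001], [0.988, 0.157, -0.001], [-0.0, -0.001, -1.0]]
contact_force: [0.0, -0.2, -0.1]
opening: 0.0851
grasp_force: 0.0
```

```bash
python3 - <<'E'
from h import *
im,c=grab('wrist','w1.png'); hsv=cv2.cvtColor(im,cv2.COLOR_BGR2HSV)
m=cv2.inRange(hsv,(15,110,100),(21,200,255))
n,l,s,ce=cv2.connectedComponentsWithStats(m)
for i in range(1,n):
    if s[i,4]>1500:
        cn=cv2.findContours((l==i).astype(np.uint8),0,1)[0][0]
        for z in(.024,):
            rr=cv2.minAreaRect((onz(c,cn[:,0],z)[:,:2]*1000).astype(np.float32)); print(s[i],rr)
s=r.sense(); print(s['ee_pos'],s['q'])
E
```

```text
[ 301  145   38  140 4977] ((530.3736572265625, 333.02740478515625), (27.774450302124023, 110.27561950683594), 8.910943984985352)
[0.53678033 0.3290971  0.18246096] [-0.92499287  0.42755637  0.4071459   1.65375094 -0.17806778  1.09744446
 -0.31975816]
```

View pics/w1.png

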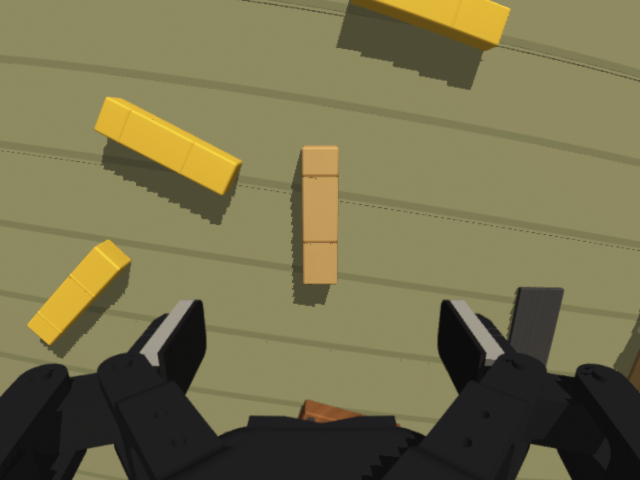

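The blank is centred at about (320,215) in the wrist picture, aligned with the fingers. The yellow bars stand clear to the left.

Call:
jog_arm(commands=[{"travel":[0,0,-14],"twist":[0,0,0]},{"travel":[0,0,-14],"twist":[0,0,0]},{"travel":[0,0,-14],"twist":[0,0,0]},{"travel":[0,0,-14],"twist":[0,0,0]},{"travel":[0,0,-14],"twist":[0,0,0]},{"travel":[0,0,-14],"twist":[0,0,0]},{"travel":[0,0,-14],"twist":[0,0,0]},{"travel":[0,0,0],"twist":[0,0,0]}], claw=60)

```text
time_s: 2.15
ee_pos: [0.5283, 0.3358, 0.082]
tcp_rot: [[-0.157, 0.988, -0.005], [0.988, 0.157, -0.004], [-0.003, -0.006, -1.0]]
contact_force: [-0.4, -1.1, -0.4]
opening: 0.0602
grasp_force: 0.0
```

Call:
jog_arm(commands=[{"travel":[0,-3,-15],"twist":[0,0,0]},{"travel":[0,0,-15],"twist":[0,0,0]},{"travel":[0,0,-15],"twist":[0,0,0]},{"travel":[0,0,-15],"twist":[0,0,0]},{"travel":[0,0,-10],"twist":[0,0,0]},{"travel":[0,0,-8],"twist":[0,0,0]},{"travel":[0,0,0],"twist":[0,0,0]},{"travel":[0,0,0],"twist":[0,0,0]}])

```text
time_s: 2.82
ee_pos: [0.5309, 0.334, 0.0075]
tcp_rot: [[-0.157, 0.988, 0.0], [0.988, 0.157, -0.0], [-0.0, 0.0, -1.0]]
contact_force: [-0.4, -0.5, 0.2]
opening: 0.0597
grasp_force: 0.0
```

Call:
jog_arm(commands=[{"travel":[0,0,0]},{"travel":[0,0,0]},{"travel":[0,0,0]},{"travel":[0,0,0]},{"travel":[0,0,0]},{"travel":[0,0,0]},{"travel":[0,0,0]},{"travel":[0,0,0]}], claw=15, squeeze=30)

```text
invalid input at $.commands[0]: expected keys travel, twist
```

Call:
jog_arm(commands=[{"travel":[0,0,0],"twist":[0,0,0]},{"travel":[0,0,0],"twist":[0,0,0]},{"travel":[0,0,0],"twist":[0,0,0]},{"travel":[0,0,0],"twist":[0,0,0]},{"travel":[0,0,0],"twist":[0,0,0]},{"travel":[0,0,0],"twist":[0,0,0]},{"travel":[0,0,0],"twist":[0,0,0]},{"travel":[0,0,0],"twist":[0,0,0]}], claw=15, squeeze=30)

```text
time_s: 3.48
ee_pos: [0.5316, 0.3344, 0.0084]
tcp_rot: [[-0.157, 0.988, 0.001], [0.988, 0.157, 0.001], [0.001, 0.002, -1.0]]
contact_force: [-0.8, -0.2, 5.2]
opening: 0.0276
grasp_force: 31.4
```

Call:
jog_arm(commands=[{"travel":[0,0,15],"twist":[0,0,0]},{"travel":[0,0,30],"twist":[0,0,0]},{"travel":[0,0,35],"twist":[0,0,0]},{"travel":[0,0,35],"twist":[0,0,0]},{"travel":[0,-10,35],"twist":[0,0,0]},{"travel":[0,-25,10],"twist":[0,0,-3]},{"travel":[0,-30,0],"twist":[0,0,-3]},{"travel":[0,-30,0],"twist":[0,0,-3]}])

```text
time_s: 4.15
ee_pos: [0.531, 0.2387, 0.1684]
tcp_rot: [[0.0, 1.0, 0.002], [1.0, -0.0, 0.001], [0.001, 0.002, -1.0]]
contact_force: [-0.4, 0.8, -0.8]
opening: 0.027
grasp_force: 30.7
```

Call:
jog_arm(commands=[{"travel":[4,-35,0],"twist":[0,0,-3]},{"travel":[5,-35,0],"twist":[0,0,-3]},{"travel":[5,-35,0],"twist":[0,0,-3]},{"travel":[5,-35,0],"twist":[0,0,0]},{"travel":[5,-35,0],"twist":[0,0,0]},{"travel":[5,-35,0],"twist":[0,0,0]},{"travel":[5,-35,0],"twist":[0,0,0]},{"travel":[0,-31,0],"twist":[0,0,0]}])

```text
time_s: 4.82
ee_pos: [0.565, -0.0396, 0.1672]
tcp_rot: [[0.157, 0.988, 0.001], [0.988, -0.157, -0.001], [-0.001, 0.001, -1.0]]
contact_force: [0.9, 0.1, -1.1]
opening: 0.0274
grasp_force: 30.7
```

Call:
jog_arm(commands=[{"travel":[0,0,0],"twist":[0,0,0]},{"travel":[0,0,0],"twist":[0,0,0]},{"travel":[0,0,0],"twist":[0,0,0]},{"travel":[0,0,0],"twist":[0,0,0]},{"travel":[0,0,0],"twist":[0,0,0]},{"travel":[0,0,0],"twist":[0,0,0]},{"travel":[0,0,0],"twist":[0,0,0]},{"travel":[0,0,0],"twist":[0,0,0]}])

```text
time_s: 5.48
ee_pos: [0.5649, -0.0364, 0.1673]
tcp_rot: [[0.155, 0.988, 0.0], [0.988, -0.155, 0.0], [0.0, 0.0, -1.0]]
contact_force: [-0.1, 0.1, -0.1]
opening: 0.0276
grasp_force: 30.7
```

```bash
python3 - <<'E'
from h import *
im,c=grab('wrist','w2.png'); s=r.sense(); print(s['ee_pos'],s['q'],s['opening'])
E
```

```text
[ 0.56488552 -0.03662292  0.16735515] [-0.4809853   0.35639802  0.58881171  1.82701095 -0.228612    1.02599377
  0.04239379] 0.0276344626477078
```

View pics/w2.png

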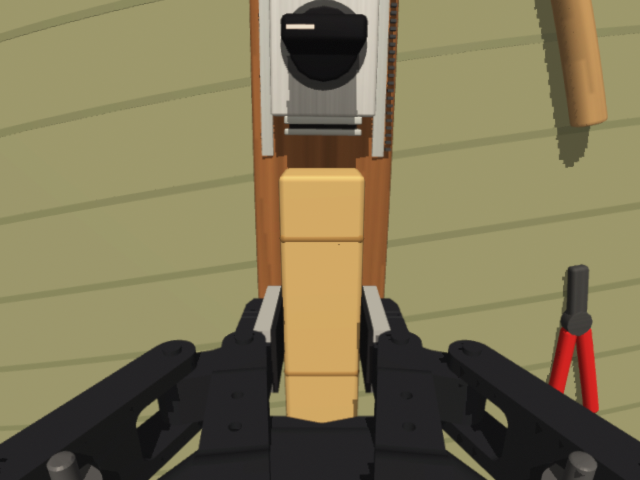

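The blank is held straight, its far end at row 169. The jaw plate is at rows 115–134, the wing at (324,35) lies across the board, and the pliers and knife are clear to the right.

```bash
python3 - <<'E'
from h import *
im,c=load('w2.png')
u=np.array([.1564,.9877]) # board y approx
def sh(t,uv,z): print(t,(onz(c,uv,z)*1000).round(1).tolist())
sh('blank end top',[(281,171),(363,171)],.183)
sh('rings',[(281,240),(363,240),(284,374),(358,374)],.183)
sh('jaw face top',[(285,134),(361,134)],.044)
sh('wing top',[(281,14),(367,14),(284,40),(364,40)],.094)
hsv=cv2.cvtColor(im,cv2.COLOR_BGR2HSV)
m=cv2.inRange(hsv,(3,120,40),(14,255,255))
L=[];R=[]
for y in(165,190,220,250,275):
    x=np.where(m[y,200:450])[0]+200; L.append((x.min(),y));R.append((x.max(),y)); 
sh('L',L,.02);sh('R',R,.02); print(L,R)
E
```

```text
blank end top [[560.9, 19.3, 183.0], [586.4, 15.2, 183.0]]
rings [[556.8, -3.0, 183.0], [583.5, -7.2, 183.0], [548.2, -54.0, 183.0], [575.2, -58.3, 183.0]]
jaw face top [[551.3, 28.1, 44.0], [599.9, 20.5, 44.0]]
wing top [[564.2, 87.1, 94.0], [606.3, 80.5, 94.0], [563.5, 74.7, 94.0], [603.1, 68.5, 94.0]]
L [[523.2, 9.8, 20.0], [520.4, -8.1, 20.0], [516.6, -30.4, 20.0], [512.7, -53.5, 20.0], [509.4, -73.7, 20.0]]
R [[619.8, -5.4, 20.0], [616.3, -23.2, 20.0], [613.1, -45.5, 20.0], [608.9, -68.7, 20.0], [605.9, -88.9, 20.0]]
[(np.int64(254), 165), (np.int64(255), 190), (np.int64(256), 220), (np.int64(257), 250), (np.int64(258), 275)] [(np.int64(390), 165), (np.int64(388), 190), (np.int64(387), 220), (np.int64(385), 250), (np.int64(384), 275)]
```

Call:
jog_arm(commands=[{"travel":[0,0,-20],"twist":[0,0,-0.5]},{"travel":[0,0,-25],"twist":[0,0,0]},{"travel":[0,0,-25],"twist":[0,0,0]},{"travel":[0,0,-25],"twist":[0,0,0]},{"travel":[0,0,-20],"twist":[0,0,0]},{"travel":[0,0,-13],"twist":[0,0,0]},{"travel":[0,0,-6],"twist":[0,0,0]},{"travel":[0,0,-2],"twist":[0,0,0]}])

```text
time_s: 6.2
ee_pos: [0.5645, -0.037, 0.0306]
tcp_rot: [[0.164, 0.986, -0.001], [0.986, -0.164, -0.0], [-0.0, -0.001, -1.0]]
contact_force: [0.6, -0.8, -0.5]
opening: 0.0272
grasp_force: 30.7
```

Call:
jog_arm(commands=[{"travel":[0,0,-1],"twist":[0,0,0]},{"travel":[0,0,-1],"twist":[0,0,0]},{"travel":[0,0,0],"twist":[0,0,0]},{"travel":[0,0,0],"twist":[0,0,0]},{"travel":[0,0,0],"twist":[0,0,0]},{"travel":[0,0,0],"twist":[0,0,0]},{"travel":[0,0,0],"twist":[0,0,0]},{"travel":[0,0,0],"twist":[0,0,0]}])

```text
time_s: 6.87
ee_pos: [0.5649, -0.0371, 0.0295]
tcp_rot: [[0.165, 0.986, 0.0], [0.986, -0.165, -0.0], [0.0, 0.0, -1.0]]
contact_force: [-0.0, -0.7, -0.4]
opening: 0.0275
grasp_force: 30.7
```

Call:
jog_arm(commands=[{"travel":[0,0,-0.5],"twist":[0,0,0]},{"travel":[0,0,-0.5],"twist":[0,0,0]},{"travel":[0,0,0],"twist":[0,0,0]},{"travel":[0,0,0],"twist":[0,0,0]},{"travel":[0,0,0],"twist":[0,0,0]},{"travel":[0,0,0],"twist":[0,0,0]},{"travel":[0,0,0],"twist":[0,0,0]},{"travel":[0,0,0],"twist":[0,0,0]}])

```text
time_s: 7.53
ee_pos: [0.5649, -0.0371, 0.0284]
tcp_rot: [[0.165, 0.986, 0.0], [0.986, -0.165, 0.0], [0.0, 0.0, -1.0]]
contact_force: [-0.5, 0.7, 0.5]
opening: 0.0269
grasp_force: 30.8
```

Call:
jog_arm(commands=[{"travel":[0,0,0],"twist":[0,0,0]},{"travel":[0,0,0],"twist":[0,0,0]},{"travel":[0,0,0],"twist":[0,0,0]},{"travel":[0,0,0],"twist":[0,0,0]},{"travel":[0,0,0],"twist":[0,0,0]},{"travel":[0,0,0],"twist":[0,0,0]},{"travel":[0,0,0],"twist":[0,0,0]},{"travel":[0,0,0],"twist":[0,0,0]}], claw=48)

```text
time_s: 8.2
ee_pos: [0.5649, -0.0371, 0.0283]
tcp_rot: [[0.165, 0.986, 0.0], [0.986, -0.165, -0.0], [-0.0, 0.0, -1.0]]
contact_force: [0.5, -0.5, -0.1]
opening: 0.0481
grasp_force: 0.0
```

Call:
jog_arm(commands=[{"travel":[0,0,10],"twist":[0,0,0]},{"travel":[0,0,20],"twist":[0,0,0]},{"travel":[0,0,30],"twist":[0,0,0]},{"travel":[0,0,30],"twist":[0,0,0]},{"travel":[0,0,30],"twist":[0,0,0]},{"travel":[0,0,15],"twist":[0,0,0]},{"travel":[0,0,0],"twist":[0,0,0]},{"travel":[0,0,0],"twist":[0,0,0]}])

```text
time_s: 8.87
ee_pos: [0.5654, -0.0371, 0.1647]
tcp_rot: [[0.165, 0.986, 0.003], [0.986, -0.165, 0.001], [0.001, 0.002, -1.0]]
contact_force: [-0.7, 0.4, -0.5]
opening: 0.0479
grasp_force: 0.0
```

```bash
python3 - <<'E'
from h import *
im,c=grab('wrist','w3.png'); s=r.sense(); print(s['ee_pos'],s['q'],s['opening'])
E
```

```text
[ 0.56448376 -0.03692729  0.16337069] [-0.48371576  0.36168182  0.59388234  1.8318913  -0.23512741  1.01851691
  0.03935685] 0.048080033113943835
```

View pics/w3.png

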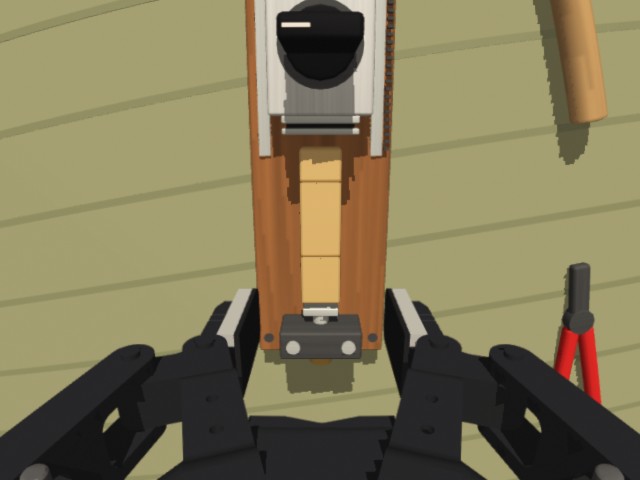

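The blank lies centred on the board at columns 301–341 and rows 147–304, between the jaw (row 134) and the pad (row 309).

```bash
python3 - <<'E'
from h import *
im,c=load('w3.png')
a=np.radians(9.44);x=np.array([np.cos(a),-np.sin(a)]);y=np.array([np.sin(a),np.cos(a)]);o=np.array([569.2,-11.3])
def sh(t,uv,z): P=onz(c,uv,z)[:,:2]*1000; print(t,P.round(1).tolist(),np.c_[(P-o)@x,(P-o)@y].round(1).tolist())
sh('blank',[(301,148),(341,148),(302,303),(340,303)],.044)
sh('jaw',[(282,134),(359,134)],.044)
sh('pad',[(303,309),(338,309)],.041)
sh('wing top',[(276,12),(364,12),(280,38),(361,38)],.094)
th=np.linspace(20,160,8)
E
```

```text
blank [[561.6, 17.2], [587.0, 13.0], [542.8, -90.3], [569.7, -94.8]] [[-12.2, 26.9], [13.6, 26.9], [-13.1, -82.3], [14.2, -82.3]]
jaw [[551.2, 28.0], [599.8, 19.8]] [[-24.2, 35.8], [25.1, 35.7]]
pad [[542.3, -96.6], [567.5, -100.8]] [[-12.6, -88.5], [13.0, -88.6]]
wing top [[564.0, 87.2], [606.5, 80.1], [563.7, 74.9], [603.2, 68.3]] [[-21.3, 96.3], [21.8, 96.3], [-19.6, 84.1], [20.5, 84.1]]
```

Call:
jog_arm(commands=[{"travel":[2.5,14,0],"twist":[0,0,6.5]},{"travel":[2.5,15,0],"twist":[0,0,6.5]},{"travel":[2.5,15,0],"twist":[0,0,6.5]},{"travel":[2.5,15,0],"twist":[0,0,6.5]},{"travel":[2.5,15,0],"twist":[0,0,6.5]},{"travel":[2.5,15,0],"twist":[0,0,6.5]},{"travel":[2.5,15,0],"twist":[0,0,6.5]},{"travel":[2,11,0],"twist":[0,0,6.5]}])

```text
time_s: 9.58
ee_pos: [0.5832, 0.0796, 0.1614]
tcp_rot: [[-0.681, 0.732, -0.003], [0.732, 0.681, -0.0], [0.002, -0.003, -1.0]]
contact_force: [-0.9, -0.0, 0.9]
opening: 0.0481
grasp_force: 0.0
```

Call:
jog_arm(commands=[{"travel":[0,0,0],"twist":[0,0,6.5]},{"travel":[0,0,0],"twist":[0,0,6.5]},{"travel":[0,0,0],"twist":[0,0,6.5]},{"travel":[0,0,-10],"twist":[0,0,6.5]},{"travel":[0,0,-10],"twist":[0,0,6.5]},{"travel":[0,0,-10],"twist":[0,0,5.5]},{"travel":[0,0,-10],"twist":[0,0,0]},{"travel":[0,0,0],"twist":[0,0,0]}])

```text
time_s: 10.25
ee_pos: [0.5818, 0.0775, 0.1198]
tcp_rot: [[-0.986, 0.167, -0.007], [0.167, 0.986, -0.001], [0.006, -0.002, -1.0]]
contact_force: [-0.3, -0.9, 0.1]
opening: 0.0479
grasp_force: 0.0
```

```bash
python3 - <<'E'
from h import *
s=r.sense(); print(s)
E
```

```text
{'time_s': 10.25, 'q': array([-0.38147594,  0.40607697,  0.22440887,  1.80873216, -0.10857374,
        0.94545948,  1.29250067]), 'joint_velocities': array([-0.01441428, -0.02138535,  0.01481945, -0.03056393,  0.00186179,
        0.02868788, -0.00684464]), 'joint_efforts': array([ 3.15430546e-01, -4.41687047e+01,  3.29173431e+00, -2.27710819e+01,
        1.22139757e-02, -2.45001018e-01,  1.03321366e-01]), 'ee_pos': array([0.58175064, 0.07747135, 0.11984534]), 'tcp_rot': array([[-0.98592902,  0.16703418, -0.00659993],
       [ 0.16704557,  0.98594843, -0.00121051],
       [ 0.00630499, -0.00229596, -0.99997749]]), 'contact_force': array([-0.32802898, -0.87089543,  0.09726978]), 'ft_torque': array([-0.02136433,  0.04638292, -0.03938437]), 'grasp_force': 0.0, 'opening': 0.04787470536091016}
```

Call:
jog_arm(commands=[{"travel":[0,0,-8],"twist":[0,0,0]},{"travel":[0,0,-12],"twist":[0,0,0]},{"travel":[0,0,-12],"twist":[0,0,0]},{"travel":[0,0,-12],"twist":[0,0,0]},{"travel":[0,0,-10],"twist":[0,0,0]},{"travel":[0,0,-7],"twist":[0,0,0]},{"travel":[0,0,-4],"twist":[0,0,0]},{"travel":[0,0,0],"twist":[0,0,0]}])

```text
time_s: 10.92
ee_pos: [0.5836, 0.0778, 0.0572]
tcp_rot: [[-0.986, 0.165, -0.002], [0.165, 0.986, -0.0], [0.002, -0.001, -1.0]]
contact_force: [-0.2, -0.4, 0.3]
opening: 0.048
grasp_force: 0.0
```

Call:
jog_arm(commands=[{"travel":[0,0,0],"twist":[0,0,0]},{"travel":[0,0,0],"twist":[0,0,0]},{"travel":[0,0,0],"twist":[0,0,0]},{"travel":[0,0,0],"twist":[0,0,0]},{"travel":[0,0,0],"twist":[0,0,0]},{"travel":[0,0,0],"twist":[0,0,0]},{"travel":[0,0,0],"twist":[0,0,0]},{"travel":[0,0,0],"twist":[0,0,0]}], claw=5, squeeze=40)

```text
time_s: 11.58
ee_pos: [0.585, 0.0783, 0.0591]
tcp_rot: [[-0.986, 0.164, 0.001], [0.164, 0.986, 0.001], [-0.001, 0.001, -1.0]]
contact_force: [-0.3, 1.9, 6.8]
opening: 0.0133
grasp_force: 41.0
```

```bash
python3 - <<'E'
from h import *
s=r.sense(); print(s['ee_pos'],s['contact_force'],s['ft_torque'],s['opening'],s['q'][6])
E
```

```text
[0.58502782 0.07832046 0.05910836] [-0.34993469  1.91772652  6.7558845 ] [0.15729092 0.10305336 0.0254053 ] 0.013293727476903789 1.3142424488229865
```

Call:
jog_arm(commands=[{"travel":[-0.1,-0.62,0.5],"twist":[0,0,-4]},{"travel":[-0.1,-0.62,0.5],"twist":[0,0,-4]},{"travel":[-0.1,-0.62,0],"twist":[0,0,-4]},{"travel":[-0.1,-0.62,0],"twist":[0,0,-4]},{"travel":[-0.1,-0.62,0],"twist":[0,0,-4]},{"travel":[-0.1,-0.62,0],"twist":[0,0,-4]},{"travel":[-0.1,-0.62,0],"twist":[0,0,-4]},{"travel":[-0.1,-0.62,0],"twist":[0,0,-4]}])

```text
time_s: 12.25
ee_pos: [0.5839, 0.0729, 0.0591]
tcp_rot: [[-0.748, 0.664, 0.001], [0.664, 0.748, -0.0], [-0.001, 0.0, -1.0]]
contact_force: [1.4, 1.0, -0.4]
opening: 0.0134
grasp_force: 40.3
```

```bash
cat > st.py <<'E'
from h import *
s=r.sense(); R=s['tcp_rot']; print(s['time_s'],s['ee_pos'].round(4),'yaw',np.degrees(np.arctan2(R[1,1],R[0,1])).round(2),'F',s['contact_force'].round(2),'T',s['ft_torque'].round(3),s['opening'],s['q'][6])
E
python3 st.py
```

```text
12.25 [0.5839 0.0729 0.0591] yaw 48.4 F [ 1.4   1.   -0.37] T [ 0.082 -0.264  0.155] 0.013374049520007479 0.8381971372830903
```

Call:
jog_arm(commands=[{"travel":[-0.1,-0.62,0],"twist":[0,0,-4]},{"travel":[-0.1,-0.62,0],"twist":[0,0,-4]},{"travel":[-0.1,-0.62,0],"twist":[0,0,-4]},{"travel":[-0.1,-0.62,0],"twist":[0,0,-4]},{"travel":[-0.1,-0.62,0],"twist":[0,0,-4]},{"travel":[-0.1,-0.62,0],"twist":[0,0,-4]},{"travel":[-0.1,-0.62,0],"twist":[0,0,-4]},{"travel":[-0.1,-0.62,0],"twist":[0,0,-4]}])

```text
time_s: 12.92
ee_pos: [0.5827, 0.0678, 0.0592]
tcp_rot: [[-0.282, 0.959, 0.0], [0.959, 0.282, -0.001], [-0.001, -0.0, -1.0]]
contact_force: [0.4, -0.4, 0.8]
opening: 0.0139
grasp_force: 40.5
```

```bash
python3 st.py
```

```text
12.9167 [0.5827 0.0678 0.0592] yaw 16.39 F [ 0.4  -0.44  0.84] T [-0.016 -0.01   0.245] 0.013878683493195952 0.3701711237220622
```

Call:
jog_arm(commands=[{"travel":[-0.05,-0.31,0],"twist":[0,0,-2]},{"travel":[-0.05,-0.31,0],"twist":[0,0,-2]},{"travel":[-0.05,-0.31,0],"twist":[0,0,-2]},{"travel":[-0.05,-0.31,0],"twist":[0,0,-2]},{"travel":[0,0,0],"twist":[0,0,0]},{"travel":[0,0,0],"twist":[0,0,0]},{"travel":[0,0,0],"twist":[0,0,0]},{"travel":[0,0,0],"twist":[0,0,0]}])

```text
time_s: 13.58
ee_pos: [0.5824, 0.0665, 0.0592]
tcp_rot: [[-0.148, 0.989, -0.0], [0.989, 0.148, -0.0], [-0.0, -0.0, -1.0]]
contact_force: [-0.2, -1.0, 0.9]
opening: 0.0133
grasp_force: 40.5
```

```bash
python3 st.py
```

```text
13.5833 [0.5824 0.0665 0.0592] yaw 8.53 F [-0.16 -1.    0.85] T [-0.072 -0.014 -0.068] 0.013278049847396878 0.2567292296926897
```

Call:
jog_arm(commands=[{"travel":[0,-0.08,0],"twist":[0,0,-0.5]},{"travel":[-0.03,-0.08,0],"twist":[0,0,-0.5]},{"travel":[0,-0.08,0],"twist":[0,0,-0.5]},{"travel":[-0.03,-0.08,0],"twist":[0,0,-0.5]},{"travel":[0,-0.08,0],"twist":[0,0,-0.5]},{"travel":[-0.03,-0.08,0],"twist":[0,0,-0.5]},{"travel":[0,-0.08,0],"twist":[0,0,-0.5]},{"travel":[0,-0.08,0],"twist":[0,0,-0.5]}])

```text
time_s: 14.25
ee_pos: [0.5822, 0.0659, 0.0592]
tcp_rot: [[-0.078, 0.997, -0.0], [0.997, 0.078, -0.0], [-0.0, -0.0, -1.0]]
contact_force: [0.1, -0.4, -0.9]
opening: 0.0134
grasp_force: 40.2
```

```bash
python3 st.py
```

```text
14.25 [0.5822 0.0659 0.0592] yaw 4.48 F [ 0.09 -0.41 -0.91] T [-0.291  0.04   0.242] 0.013389318259887756 0.19798346302916625
```

Call:
jog_arm(commands=[{"travel":[0,-0.08,0],"twist":[0,0,-0.5]},{"travel":[-0.03,-0.08,0],"twist":[0,0,-0.5]},{"travel":[0,-0.08,0],"twist":[0,0,-0.5]},{"travel":[-0.03,-0.08,0],"twist":[0,0,-0.5]},{"travel":[0,-0.08,0],"twist":[0,0,-0.5]},{"travel":[-0.03,-0.08,0],"twist":[0,0,-0.5]},{"travel":[0,-0.08,0],"twist":[0,0,-0.5]},{"travel":[0,-0.08,0],"twist":[0,0,-0.5]}])

```text
time_s: 14.92
ee_pos: [0.5821, 0.0653, 0.0592]
tcp_rot: [[-0.008, 1.0, -0.001], [1.0, 0.008, -0.0], [-0.0, -0.001, -1.0]]
contact_force: [-0.3, -2.6, -2.8]
opening: 0.0133
grasp_force: 40.1
```

```bash
python3 st.py; python3 - <<'E'
from h import *
grab('wrist','w4.png')
a,_=grab('side','s4.png'); cv2.imwrite('pics/s4c.png',cv2.resize(a[225:320,290:410],None,fx=5,fy=5,interpolation=2))
E
```

```text
14.9167 [0.5821 0.0653 0.0592] yaw 0.48 F [-0.28 -2.58 -2.76] T [-0.498  0.219  0.181] 0.01333619300262501 0.1402565136776535
```

View pics/w4.png

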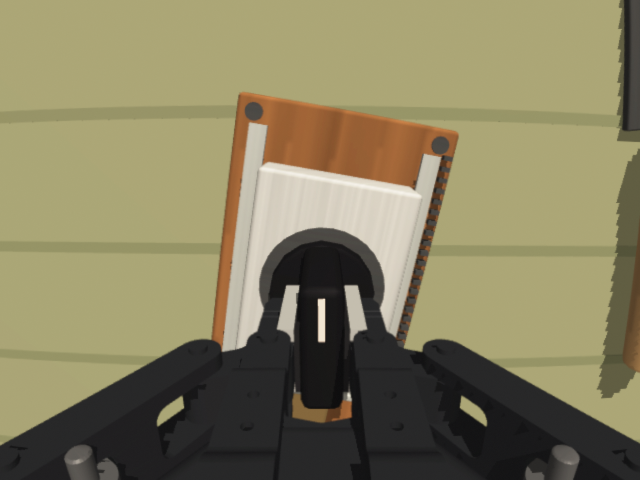

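Call:
jog_arm(commands=[{"travel":[0,-0.08,0],"twist":[0,0,-0.5]},{"travel":[0,-0.08,0],"twist":[0,0,-0.5]},{"travel":[0,-0.08,0],"twist":[0,0,-0.5]},{"travel":[0,-0.08,0],"twist":[0,0,-0.5]},{"travel":[0,-0.08,0],"twist":[0,0,-0.5]},{"travel":[-0.03,-0.08,0],"twist":[0,0,-0.5]},{"travel":[0,-0.08,0],"twist":[0,0,-0.5]},{"travel":[0,-0.08,0],"twist":[0,0,-0.5]}])

```text
time_s: 15.68
ee_pos: [0.5819, 0.0647, 0.0592]
tcp_rot: [[0.061, 0.998, -0.001], [0.998, -0.061, -0.0], [-0.0, -0.001, -1.0]]
contact_force: [-2.4, -2.9, -2.2]
opening: 0.0133
grasp_force: 40.0
```

```bash
echo "print('eff7',s['joint_efforts'][6].round(3))">>st.py; python3 st.py
```

```text
15.6833 [0.5819 0.0647 0.0592] yaw -3.52 F [-2.36 -2.88 -2.19] T [-0.708  0.514  0.214] 0.01334780270348375 0.08267430655759664
eff7 -0.163
```

Call:
jog_arm(commands=[{"travel":[0,-0.08,0],"twist":[0,0,-0.5]},{"travel":[0,-0.08,0],"twist":[0,0,-0.5]},{"travel":[0,-0.08,0],"twist":[0,0,-0.5]},{"travel":[0,-0.08,0],"twist":[0,0,-0.5]},{"travel":[0,-0.08,0],"twist":[0,0,-0.5]},{"travel":[-0.03,-0.08,0],"twist":[0,0,-0.5]},{"travel":[0,-0.08,0],"twist":[0,0,-0.5]},{"travel":[0,-0.08,0],"twist":[0,0,-0.5]}])

```text
time_s: 16.35
ee_pos: [0.5818, 0.0641, 0.0592]
tcp_rot: [[0.131, 0.991, -0.001], [0.991, -0.131, -0.0], [-0.0, -0.001, -1.0]]
contact_force: [-5.0, -3.3, -1.3]
opening: 0.013
grasp_force: 40.0
```

```bash
python3 st.py
```

```text
16.35 [0.5818 0.0641 0.0592] yaw -7.52 F [-5.03 -3.32 -1.31] T [-0.689  0.954  0.273] 0.012983331247898274 0.025162354261421147
eff7 -0.17
```

Call:
jog_arm(commands=[{"travel":[-0.1,-0.1,0],"twist":[0,0,-0.5]},{"travel":[-0.1,-0.1,0],"twist":[0,0,-0.5]},{"travel":[-0.1,-0.1,0],"twist":[0,0,-0.5]},{"travel":[-0.1,-0.1,0],"twist":[0,0,-0.5]},{"travel":[-0.1,-0.1,0],"twist":[0,0,-0.5]},{"travel":[-0.1,-0.1,0],"twist":[0,0,-0.5]},{"travel":[-0.1,-0.1,0],"twist":[0,0,-0.5]},{"travel":[-0.1,-0.1,0],"twist":[0,0,-0.5]}])

```text
time_s: 17.02
ee_pos: [0.5816, 0.0635, 0.0592]
tcp_rot: [[0.2, 0.98, 0.0], [0.98, -0.2, -0.0], [-0.0, 0.0, -1.0]]
contact_force: [-2.4, -2.0, -4.0]
opening: 0.0134
grasp_force: 39.7
```

```bash
python3 st.py
```

```text
17.0167 [0.5816 0.0635 0.0592] yaw -11.51 F [-2.39 -1.99 -4.03] T [-0.712  0.653  0.278] 0.013395403037770417 -0.03216944100281899
eff7 -0.189
```

Call:
jog_arm(commands=[{"travel":[-0.1,-0.1,0],"twist":[0,0,-0.5]},{"travel":[-0.1,-0.1,0],"twist":[0,0,-0.5]},{"travel":[-0.1,-0.1,0],"twist":[0,0,-0.5]},{"travel":[-0.1,-0.1,0],"twist":[0,0,-0.5]},{"travel":[0,-0.1,0],"twist":[0,0,-0.5]},{"travel":[0,-0.1,0],"twist":[0,0,-0.5]},{"travel":[0,-0.1,0],"twist":[0,0,-0.5]},{"travel":[0,-0.1,0],"twist":[0,0,-0.5]}])

```text
time_s: 17.68
ee_pos: [0.5814, 0.0629, 0.0593]
tcp_rot: [[0.267, 0.964, 0.001], [0.964, -0.267, 0.0], [0.0, 0.001, -1.0]]
contact_force: [0.3, -2.4, -8.2]
opening: 0.0134
grasp_force: 39.1
```

```bash
python3 st.py; python3 - <<'E'
from h import *
a,_=grab('side','s5.png'); b=cv2.imread('pics/s4.png')
cv2.imwrite('pics/s5c.png',np.hstack([cv2.resize(i[240:320,320:400],(400,400),interpolation=2) for i in(b,a)]))
E
```

```text
17.6833 [0.5814 0.0629 0.0593] yaw -15.51 F [ 0.3  -2.45 -8.21] T [-0.467  0.046  0.226] 0.013355617141207208 -0.0893038845829454
eff7 -0.219
```

View pics/s5c.png

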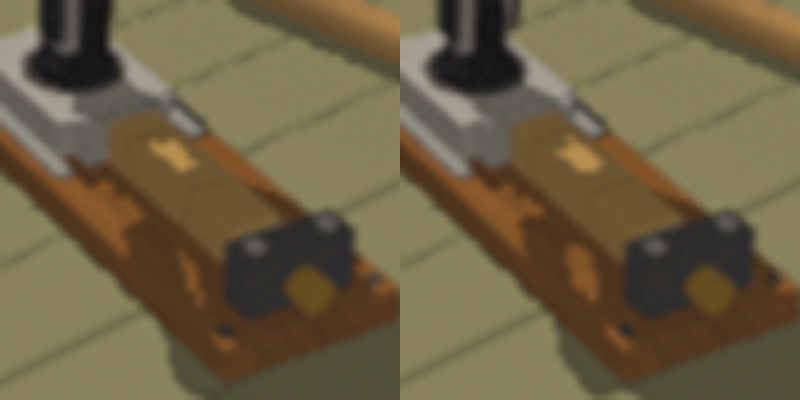

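In the side crops the blank's jaw end touches the jaw plate, and its other end is close behind the stop. I'll keep turning in small steps and watch the torque.

Call:
jog_arm(commands=[{"travel":[0,-0.08,-0.1],"twist":[0,0,-0.5]},{"travel":[0,-0.08,-0.1],"twist":[0,0,-0.5]},{"travel":[0,-0.08,-0.1],"twist":[0,0,-0.5]},{"travel":[0,-0.08,-0.1],"twist":[0,0,-0.5]},{"travel":[0,-0.08,0],"twist":[0,0,-0.5]},{"travel":[0,-0.08,0],"twist":[0,0,-0.5]},{"travel":[0,-0.08,0],"twist":[0,0,-0.5]},{"travel":[0,-0.08,0],"twist":[0,0,-0.5]}])

```text
time_s: 18.4
ee_pos: [0.5812, 0.0623, 0.0592]
tcp_rot: [[0.334, 0.943, 0.0], [0.943, -0.334, 0.0], [0.001, 0.0, -1.0]]
contact_force: [-0.7, -0.7, -3.7]
opening: 0.0135
grasp_force: 39.8
```

```bash
python3 st.py
```

```text
18.4 [0.5812 0.0623 0.0592] yaw -19.51 F [-0.69 -0.67 -3.69] T [-0.221  0.353  0.314] 0.013507318873829945 -0.14608435106064385
eff7 -0.253
```

Call:
jog_arm(commands=[{"travel":[0,-0.08,0],"twist":[0,0,-0.5]},{"travel":[0,-0.08,0],"twist":[0,0,-0.5]},{"travel":[0,-0.08,0],"twist":[0,0,-0.5]},{"travel":[0,-0.08,0],"twist":[0,0,-0.5]},{"travel":[0,-0.08,0],"twist":[0,0,-0.5]},{"travel":[0,-0.08,0],"twist":[0,0,-0.5]},{"travel":[0,-0.08,0],"twist":[0,0,-0.5]},{"travel":[0,-0.08,0],"twist":[0,0,-0.5]}])

```text
time_s: 19.07
ee_pos: [0.5811, 0.0617, 0.0592]
tcp_rot: [[0.399, 0.917, -0.0], [0.917, -0.399, 0.0], [0.0, -0.0, -1.0]]
contact_force: [-1.9, -0.1, 0.6]
opening: 0.0136
grasp_force: 40.5
```

```bash
python3 st.py
```

```text
19.0667 [0.5811 0.0617 0.0592] yaw -23.51 F [-1.9  -0.08  0.56] T [0.028 0.567 0.384] 0.013558789414952043 -0.20317540445344814
eff7 -0.289
```

Call:
jog_arm(commands=[{"travel":[0,0,0],"twist":[0,0,0]},{"travel":[0,0,0],"twist":[0,0,0]},{"travel":[0,0,0],"twist":[0,0,0]},{"travel":[0,0,0],"twist":[0,0,0]},{"travel":[0,0,0],"twist":[0,0,0]},{"travel":[0,0,0],"twist":[0,0,0]},{"travel":[0,0,0],"twist":[0,0,0]},{"travel":[0,0,0],"twist":[0,0,0]}])

```text
time_s: 19.73
ee_pos: [0.5811, 0.0616, 0.0591]
tcp_rot: [[0.398, 0.917, 0.0], [0.917, -0.398, 0.0], [0.0, -0.0, -1.0]]
contact_force: [-3.4, 2.1, 4.0]
opening: 0.0132
grasp_force: 41.0
```

```bash
python3 st.py
```

```text
19.7333 [0.5811 0.0616 0.0591] yaw -23.47 F [-3.4   2.05  4.  ] T [0.317 0.876 0.223] 0.01324986270630389 -0.2025395386800633
eff7 -0.248
```

Held torque stays well above the free level, so the clamp estimate is about 14–18 N. Next I release the knob.

Call:
jog_arm(commands=[{"travel":[0,0,0],"twist":[0,0,0]},{"travel":[0,0,0],"twist":[0,0,0]},{"travel":[0,0,0],"twist":[0,0,0]},{"travel":[0,0,0],"twist":[0,0,0]},{"travel":[0,0,0],"twist":[0,0,0]},{"travel":[0,0,0],"twist":[0,0,0]},{"travel":[0,0,0],"twist":[0,0,0]},{"travel":[0,0,0],"twist":[0,0,0]}], claw=44)

```text
time_s: 20.4
ee_pos: [0.5812, 0.0613, 0.0589]
tcp_rot: [[0.398, 0.917, 0.0], [0.917, -0.398, -0.0], [0.0, 0.0, -1.0]]
contact_force: [-0.4, -0.2, 0.6]
opening: 0.0438
grasp_force: 0.0
```

Call:
jog_arm(commands=[{"travel":[0,0,10],"twist":[0,0,0]},{"travel":[0,0,15],"twist":[0,0,0]},{"travel":[0,0,20],"twist":[0,0,0]},{"travel":[0,0,20],"twist":[0,0,0]},{"travel":[0,0,20],"twist":[0,0,0]},{"travel":[0,0,20],"twist":[0,0,0]},{"travel":[0,0,0],"twist":[0,0,0]},{"travel":[0,0,0],"twist":[0,0,0]}])

```text
time_s: 21.07
ee_pos: [0.582, 0.0613, 0.1656]
tcp_rot: [[0.398, 0.917, 0.003], [0.917, -0.398, 0.001], [0.002, 0.002, -1.0]]
contact_force: [-0.1, 0.5, -1.1]
opening: 0.0441
grasp_force: 0.0
```

```bash
python3 st.py; python3 - <<'E'
from h import *
im,c=grab('wrist','w6.png')
E
```

```text
21.0667 [0.582  0.0613 0.1656] yaw -23.47 F [-0.09  0.49 -1.14] T [-0.011  0.024  0.002] 0.0441318588794222 -0.28905634583108747
eff7 -0.015
```

View pics/w6.png

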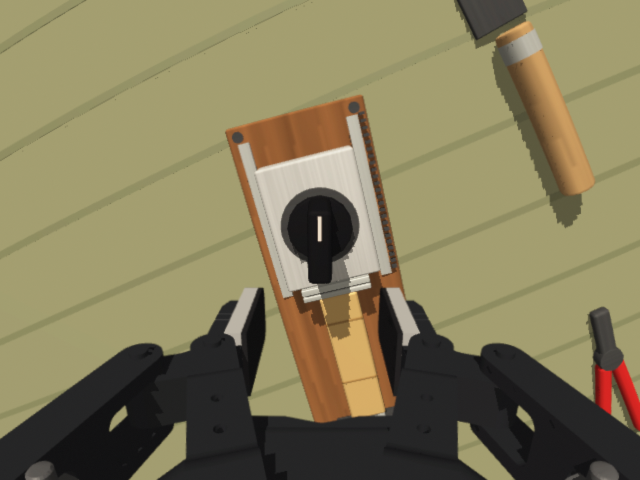

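The knob is released with its wing at about 104°, and the blank is in line between jaw and stop. Torque rise and slack geometry both put the clamp at about 15 N.

```bash
python3 -c "
from h import *
print(workorder.sign_off())"
```

```text
the job is handed in; nothing more can be done
None
```

The blank lies flat and lengthwise on the middle of the board, clamped at an estimated 14–18 N judged from knob torque and turn angle, with blank and knob released; the job is handed in, but no verdict was returned.

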